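# Set the ratchet to loosen and slacken the cover bolt

### The job

The ratchet sits on a tight bolt of the round cover, but its direction lever is set to tighten. Flip the lever right over to the other side, then swing the ratchet's handle counter-clockwise (seen from above) through about 50 degrees so that it loosens the bolt. Leave the lever on its loosening side and let go.

Things in the scene. Friction and masses are not known exactly. Their poses are not given: they have to be found in the camera images.
- drive_axis (a point): Point on the upright axis of the bolt under the ratchet, 74 mm above the bench (mid-height of the handle). The bolt is one of four on a fixed round grey cover, 128 mm wide, 35 mm high, its centre 46 mm from this axis, opposite the handle's starting direction. The ratchet stays on the bolt and only turns about this axis; its head is 52 mm wide, 62 to 86 mm above the bench.
- grip_mid (a point): Middle of the ratchet's black ribbed round grip, on the handle's centre line: 155 mm out from the drive axis, 74 mm above the bench. Grip level, 27 mm thick, 92 to 226 mm from the axis; a 15 mm bare shank joins it to the head. Local -y points outward along the handle. Pushing it here takes about 5 N while the bolt turns, 1 N otherwise; it stays where left.
- ratchet (a joint): Swing of the handle about the drive axis, rad, counter-clockwise from above positive. It starts at 0, its clockwise stop, and can go to 1.42. With the lever on the tighten side it swings freely and the bolt does not turn.
- lever_tab (a point): Centre of the direction lever's upright thumb tab, dark steel, 9 mm thick, 15 mm long, 87 to 111 mm above the bench (point at 101). The lever lies on the head; its upright pivot is on the handle's centre line 34 mm from the drive axis, the tab centre 33 mm beyond the pivot. Local -y: pivot to tab. Starts 12 to 17 mm to the counter-clockwise side of that line. Takes 2 N; stays where left.
- direction_lever (a joint): Angle of the direction lever about its pivot, rad: 0 = tighten stop (tab 30 degrees to the counter-clockwise side of the handle's centre line, seen from above), 1.05 = loosen stop (tab 30 degrees to the clockwise side). Push it to the stop, with the handle still near its starting stop.
- hex_bolt (a joint): Angle of the bolt, rad: 0 = tight, grows counter-clockwise (loosening) up to 1.25. With the lever set to loosen, the single drive tooth takes hold after about 0.15 rad of handle slack, then the bolt follows the handle's counter-clockwise swing. Swinging back leaves the bolt where it is; back-and-forth strokes gain nothing.

How it is judged:
By the outcome, as a careful person would: the job done as asked, in the order asked, and still so for the second after the job is handed in, with the robot touching nothing.
It also fails if it takes over 40 s, if anything falls off the work surface, if the arm or the gripper's body presses on something with over 40 N, if the wrist force passes 120 N, or if a joint passes its speed limit or range.

### The arm

A 7-joint arm with a two-finger parallel gripper is mounted at the origin on a cart in front of the work surface, level with it; the furniture and walls round the work are solid. World frame = base frame: x ahead of the robot, y to its left, z up, the work surface at z = 0. Lengths are in m, angles in rad, forces in N, time in s.
With the tool pointing down it reaches from about 0.4 to 0.85 m from the base axis. Payload 4.5 kg.
Tool frame: the origin (TCP) lies midway between the tips of the shut fingers; the grasp point (between the pads) lies 19 mm behind it; x points along the fingers, y is the direction in which the jaws open and shut, and the axes are right-handed (so a half turn about x gives the same grasp; the last joint's range is limited). The gripper opens to 85 mm and grips with 20 to 120 N. Pads are 22 mm wide; open, the fingers measure 114 mm over their backs; the gripper's body (76 mm by 85 mm) begins 54 mm behind the grasp point. The pads swing forward as they close: fully open they stand 13 mm farther back than shut.
Start: joints at [-1.205, 0.689, -0.195, 1.565, 0.157, 0.902, -0.215], TCP at [0.204, 0.591, 0.231] pointing down, gripper open.
Joint ranges: [-3.01, 3.01], [-0.46, 2.08], [-1.47, 1.51], [0.13, 2.56], [-1, 4.14], [0.04, 2.09], [-2.66, 2.66]. Speed limits (rad/s): [2.57, 2.57, 3.14, 3.14, 3.14, 3.14, 3.14].

### API

Orientations are given as a rotation vector (axis times angle).
In Python, from cell import sense, read_camera, finish_job, outline_of, pinpoint gives the robot as it stands.
- The arm moves only by the tool drive_tool, never from a script. Its argument "series" is text: rows parted by semicolons, each of 6 numbers parted by spaces: the shift along the tool's x, y, z in mm, then the turn, a rotation vector about the tool's x, y, z in rad. In form: tx ty tz wx wy wz; .... A call has 1 to 8 rows; each row is the pose to reach, as a shift and turn from the pose commanded when the call began, along the tool's axes at that moment; what a row does not reach only later rows make up. A row lasts 1/12 s, in which the tool goes at most 41.7 mm and 7.16 degrees, less where a joint would pass 70% of its speed; a pose out of reach is approached as far as the arm can. A call with a gripper value outside its range is refused whole. "claw" is the gripper's target within -1 to 1 (fully open at 1, half-way at 0, shut at -1), set as the call begins (left out, the last holds). The fingers move at their own pace and stop on an object; the grip force is fixed at half the most. Time passes only in rows, so rows that repeat a pose let the fingers close. It gives the time, the measured TCP pose, the force and the opening at its end, in the units of the state.
- sense(): the state, without advancing time (a new reading comes with each control period).
- read_camera(name): name is "scene" or "top"; returns a dict with "pixels" (480x640x3 uint8, blue, green, red), "intrinsics" (3x3 intrinsics, pixels), "rvec" (rotation vector, rad) and "tvec" (3), from world to camera coordinates, as OpenCV has them. Camera axes: x right, y down, z forward; pixel columns grow to the right and rows downward; lengths in m; the calibration is good to about 2 mm. A picture is of the moment at which its call begins. There is no depth.
- finish_job(): hands the job in, once; it reports no verdict.
Trained networks look in the newest picture that a camera, given by its name, has taken for a name from the list of things; names that differ only in an ending like _2 or _b are one class to them, and where a whole thing is asked for, a point or a joint stands for the part that bears it (a point fixed in the world has none). Each returns a list of dicts, best first, with "score" (0 to 1); they miss things now and then, are a little off and sometimes report something else, mostly with a low value. They report only what shows in the picture. A call takes as long as a camera call.
- outline_of(target, camera): "region" (480x640 bool, what is visible of it) and "location" ([row, column] as shares, 0 to 1, of the picture: columns of its width, rows of its height, amid what is visible of it).
- pinpoint(target, camera): "location" ([row, column] as shares, 0 to 1, of the picture: columns of its width, rows of its height: a listed point, or the origin of a listed thing).
The state is a dict: "clock": time; "joint_pos": joint angles; "joint_vel": joint speeds; "joint_torque": joint torques, N m; "tcp_pos": TCP position; "tcp_rot": TCP orientation; "wrist_force": force on the tool from outside, world axes, zero at the start; "ft_torque": the same for the moment, N m; "width": finger opening in m.
Only numpy, scipy, OpenCV 4.12 (cv2) and the standard library are available. Lean on these libraries where they do the work, as an engineer would, in place of code of your own. Each camera call takes 0.05 s, during which the arm holds its last target.

## Working session

There is one attempt and no reset: what is moved stays moved. The work goes in short steps, Python scripts to look and compute and a tool call to move; the robot and the scene stay as the last step left them, time stands still between calls to the robot, and variables do not carry over. Pictures are saved under pics/ and viewed, and the job is handed in when it is done.

Besides the shell and the picture viewer there is one more tool, called after "Call:" as a command line: name --argument value ..., lists and objects as JSON in quotes. drive_tool: Moves the arm, as the interface text tells. Its arguments: {"type":"object","properties":{"series":{"type":"string"},"claw":{"type":"number"}},"required":["series"]}

```bash
mkdir -p pics; ls; python3 - <<'E'
from cell import *
import cv2
s=sense();print(s)
for c in("scene","top"):
    r=read_camera(c);im=r["pixels"].copy();cv2.imwrite(f"pics/{c}0.png",im)
    print(c,r["intrinsics"],r["rvec"],r["tvec"])
    for t in("drive_axis","grip_mid","lever_tab"):
        for d in pinpoint(t,c)[:2]:print(t,d["score"],d["location"][1]*640,d["location"][0]*480)
E
```

```text
pics
{'clock': 0.0, 'joint_pos': array([-1.20519812,  0.68998781, -0.19449803,  1.5663841 ,  0.15729054,
        0.90247546, -0.2150891 ]), 'joint_vel': array([-0.00071721, -0.00020312, -0.00022519,  0.00100274, -0.00074761,
       -0.00064035,  0.0002666 ]), 'joint_torque': array([ 3.09211600e-05, -5.39604592e+01, -1.26636285e+00, -1.58545607e+01,
        9.18174803e-03,  9.60107282e-03, -6.48495529e-06]), 'tcp_pos': array([0.20342761, 0.5902655 , 0.23047057]), 'tcp_rot': array([ 0.25885538,  1.5552484 , -0.26178334]), 'wrist_force': array([-0.92639646,  0.59423498, -0.5829794 ]), 'ft_torque': array([-0.05362728, -0.03777485, -0.02795293]), 'width': 0.08523123791521155}
scene [[601.01826767   0.         322.4863115 ]
 [  0.         601.01826767 233.78201266]
 [  0.           0.           1.        ]] [ 1.22491899 -2.1381462   1.03879018] [0.46391053 0.28777638 0.60434557]
drive_axis 0.61 285.312 262.512
grip_mid 0.93 388.416 238.8
lever_tab 0.88 330.17600000000004 233.712
top [[556.97171925   0.         317.1503033 ]
 [  0.         556.97171925 243.90995795]
 [  0.           0.           1.        ]] [ 2.14045429 -2.14583196  0.24726184] [0.2116863  0.54464694 0.85507762]
drive_axis 0.9 270.08 253.008
grip_mid 0.74 370.112 256.704
lever_tab 0.63 271.104 249.02400000000003
lever_tab 0.5 313.088 241.58399999999997
```

View pics/scene0.png

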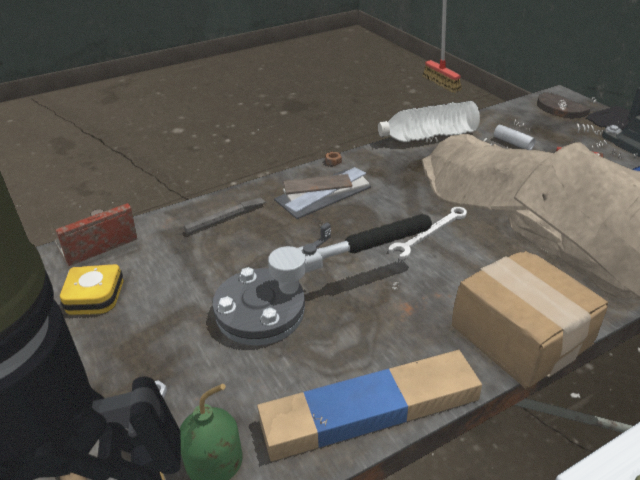

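View pics/top0.png

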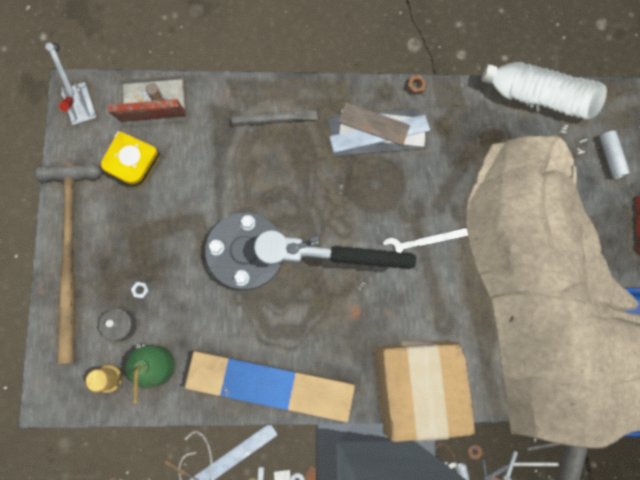

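```bash
cat > h.py <<'E'
from cell import *
import cv2,numpy as np
from scipy.spatial.transform import Rotation as R
def ray(r,u,v):
    M=cv2.Rodrigues(np.array(r["rvec"],float))[0];t=np.array(r["tvec"]).ravel()
    d=M.T@np.linalg.solve(r["intrinsics"],[u,v,1.]);return -M.T@t,d
def atz(r,u,v,z):
    o,d=ray(r,u,v);return o+d*(z-o[2])/d[2]
def proj(r,p):
    return cv2.projectPoints(np.array(p,float).reshape(-1,1,3),np.array(r["rvec"],float),np.array(r["tvec"],float),r["intrinsics"],None)[0].reshape(-1,2)
def look(things=(("drive_axis",.074),("grip_mid",.074),("lever_tab",.101))):
    for c in("scene","top"):
        r=read_camera(c)
        for t,z in things:
            for d in pinpoint(t,c)[:2]:
                u,v=d["location"][1]*640,d["location"][0]*480
                print(c,t,d["score"],round(u),round(v),atz(r,u,v,z).round(4))
def tool():
    s=sense();return s,R.from_rotvec(s["tcp_rot"]).as_matrix()
E
python3 - <<'E'
from h import *
look()
s,M=tool();print(M.round(3))
for c in("scene","top"):
    print(c,ray(read_camera(c),320,240))
E
```

```text
scene drive_axis 0.93 292 266 [0.5273 0.28   0.074 ]
scene grip_mid 0.84 386 239 [0.5111 0.1349 0.074 ]
scene lever_tab 0.53 327 233 [0.5356 0.218  0.101 ]
top drive_axis 0.68 274 249 [0.5323 0.2791 0.074 ]
top grip_mid 0.84 372 253 [0.5253 0.1251 0.074 ]
top lever_tab 0.54 310 243 [0.5367 0.223  0.101 ]
[[ 0.     0.326  0.945]
 [ 0.     0.945 -0.326]
 [-1.     0.     0.   ]]
scene (array([-0.0422259 ,  0.54201683,  0.60637985]), array([ 0.69373945, -0.37459526, -0.61524638]))
top (array([0.37834756, 0.24973658, 0.93117876]), array([ 0.19195207, -0.04883199, -0.98022717]))
```

```bash
python3 - <<'E'
from h import *
for c in("top","scene"):
    r=read_camera(c)
    for t,z in(("grip_mid",.074),("lever_tab",.101)):
        for d in outline_of(t,c)[:2]:
            m=d["region"].astype(np.uint8);ys,xs=np.nonzero(m)
            P=np.array([atz(r,u,v,z)[:2] for u,v in zip(xs,ys)]);cm=P.mean(0)
            w,V=np.linalg.eigh(np.cov((P-cm).T));a=V[:,1];q=(P-cm)@a
            print(c,t,d["score"],len(xs),(xs.min(),xs.max(),ys.min(),ys.max()),cm.round(4),a.round(3),np.percentile(q,[1,99]).round(3),np.sqrt(w).round(4))
    im=r["pixels"]
    x0,y0=(220,190) if c=="top" else (210,190)
    cv2.imwrite(f"pics/{c}1.png",cv2.resize(im[y0:y0+130,x0:x0+200 if c=="top" else x0+240],None,fx=3.3,fy=3.3,interpolation=cv2.INTER_CUBIC))
look()
E
```

```text
top grip_mid 0.85 2966 (np.int64(255), np.int64(416), np.int64(230), np.int64(268)) [0.5271 0.197 ] [0.098 0.995] [-0.138  0.109] [0.0102 0.077 ]
top lever_tab 0.55 283 (np.int64(288), np.int64(319), np.int64(236), np.int64(254)) [0.5336 0.2358] [-0.371  0.929] [-0.027  0.022] [0.0042 0.0149]
scene grip_mid 0.61 3709 (np.int64(267), np.int64(431), np.int64(214), np.int64(281)) [0.5309 0.1999] [0.089 0.996] [-0.145  0.107] [0.0177 0.0754]
scene lever_tab 0.58 373 (np.int64(303), np.int64(330), np.int64(223), np.int64(254)) [0.5302 0.2353] [-0.579  0.815] [-0.038  0.034] [0.0053 0.0213]
scene drive_axis 0.58 288 267 [0.5293 0.2841 0.074 ]
scene grip_mid 0.84 385 240 [0.5086 0.1382 0.074 ]
scene lever_tab 0.77 327 231 [0.5402 0.2164 0.101 ]
top drive_axis 0.92 271 251 [0.5286 0.2833 0.074 ]
top grip_mid 0.64 371 257 [0.5189 0.1267 0.074 ]
top lever_tab 0.5 314 243 [0.5366 0.2168 0.101 ]
```

View pics/top1.png

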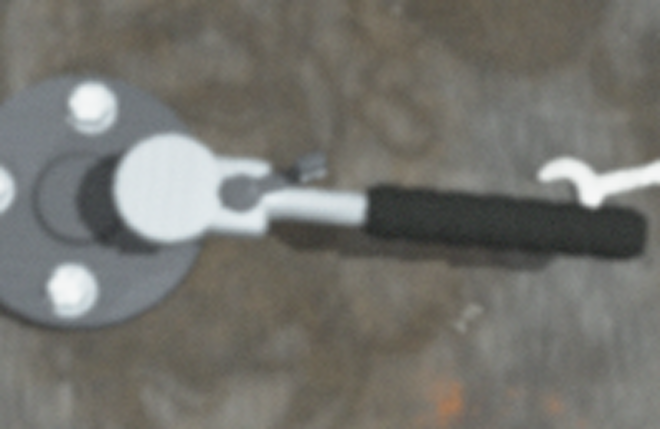

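View pics/scene1.png

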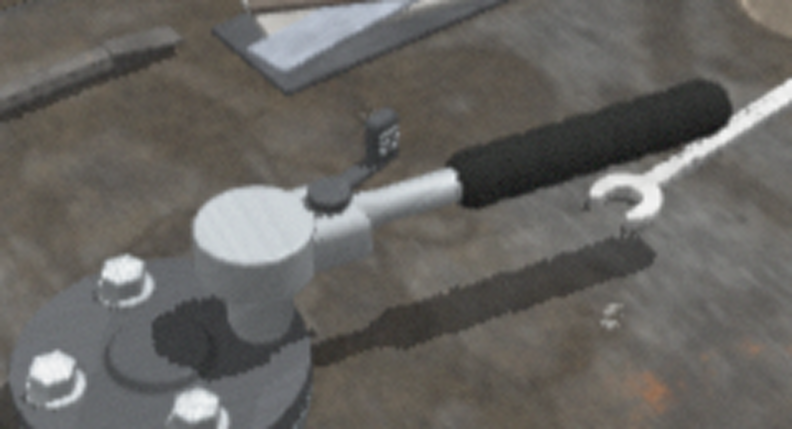

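```bash
python3 - <<'E'
from h import *
# fit: drive axis A, direction th ; overlay
A=np.array([.5295,.2825]);
for th in(.05,.07,.09,.11):
    d=np.array([-np.sin(th),-np.cos(th)]);n=np.array([np.cos(th),-np.sin(th)])
    for c in("top","scene"):
        r=read_camera(c)
        pts=[np.r_[A,.086],np.r_[A+.092*d,.074],np.r_[A+.155*d,.074],np.r_[A+.226*d,.074]]
        tab=A+d*.034+.033*(d*np.cos(.524)+n*np.sin(.524))
        pts.append(np.r_[tab,.111])
        p=proj(r,pts);print(th,c,p.round(0).tolist(),tab.round(4))
        if th==.07:
            im=r["pixels"].copy();
            x0,y0=(220,190) if c=="top" else (210,190)
            im=cv2.resize(im[y0:y0+130,x0:x0+200 if c=="top" else x0+240],None,fx=3.3,fy=3.3,interpolation=cv2.INTER_CUBIC)
            for q in p: cv2.circle(im,(int((q[0]-x0)*3.3),int((q[1]-y0)*3.3)),4,(0,0,255),-1)
            cv2.imwrite(f"pics/{c}2.png",im)
E
```

```text
0.05 top [[271.0, 249.0], [331.0, 253.0], [371.0, 255.0], [416.0, 258.0], [313.0, 237.0]] [0.5429 0.2192]
0.05 scene [[289.0, 259.0], [348.0, 246.0], [386.0, 233.0], [427.0, 219.0], [324.0, 225.0]] [0.5429 0.2192]
0.07 top [[271.0, 249.0], [331.0, 255.0], [371.0, 257.0], [416.0, 260.0], [313.0, 238.0]] [0.5416 0.2189]
0.07 scene [[289.0, 259.0], [349.0, 247.0], [387.0, 234.0], [429.0, 221.0], [325.0, 225.0]] [0.5416 0.2189]
0.09 top [[271.0, 249.0], [330.0, 256.0], [370.0, 259.0], [415.0, 263.0], [313.0, 239.0]] [0.5403 0.2187]
0.09 scene [[289.0, 259.0], [349.0, 248.0], [388.0, 236.0], [430.0, 223.0], [325.0, 226.0]] [0.5403 0.2187]
0.11 top [[271.0, 249.0], [330.0, 257.0], [370.0, 261.0], [415.0, 266.0], [314.0, 240.0]] [0.539  0.2185]
0.11 scene [[289.0, 259.0], [350.0, 248.0], [389.0, 237.0], [432.0, 224.0], [326.0, 226.0]] [0.539  0.2185]
```

View pics/top2.png

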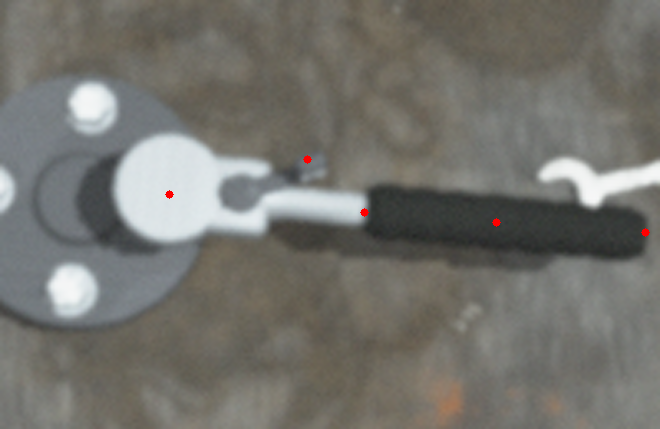

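View pics/scene2.png

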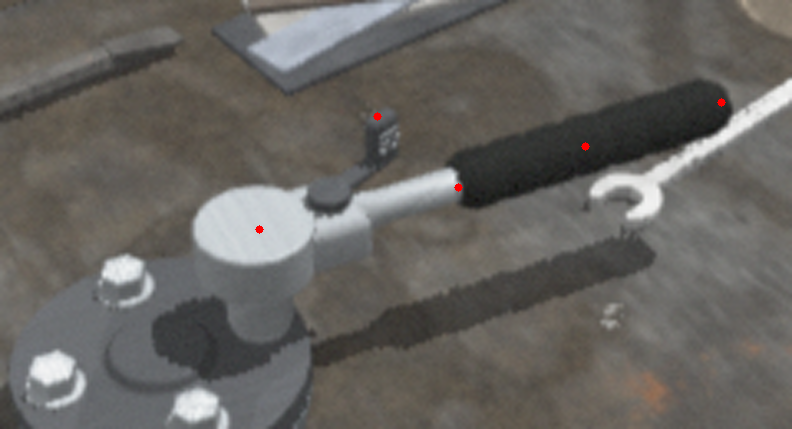

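Call:
drive_tool --series "30 -232 483 -0.25 0 0;30 -232 483 -0.25 0 0;30 -232 483 -0.25 0 0;30 -232 483 -0.25 0 0;30 -232 483 -0.25 0 0;30 -232 483 -0.25 0 0;30 -232 483 -0.25 0 0;30 -232 483 -0.25 0 0" --claw -1

```text
clock: 2.67
tcp_pos: [0.4416, 0.3554, 0.2128]
tcp_rot: [0.064, 1.569, -0.064]
wrist_force: [0.7, 0.4, 0.7]
width: 0.0003
```

```bash
cat >> h.py <<'E'
A=np.array([.529,.282]);TH=.08
def fr(phi=0.):
    t=TH-phi  # handle swung ccw by phi
    return np.array([-np.sin(t),-np.cos(t)]),np.array([np.cos(t),-np.sin(t)])
def to(al,nn,z,phi=0.,yawphi=None):
    d,n=fr(phi);p=np.r_[A+al*d+nn*n,z]
    s,M=tool();
    dy,nz=fr(phi if yawphi is None else yawphi)
    T=np.stack([[0,0,-1],np.r_[-dy,0],np.r_[nz,0]],1)
    print("tgt",p.round(4),"shift mm",(M.T@(p-s["tcp_pos"])*1000).round(1),"turn",R.from_matrix(M.T@T).as_rotvec().round(3),"at",s["tcp_pos"].round(4),"F",s["wrist_force"].round(1),"t",s["clock"],"q",s["joint_pos"].round(2))
E
python3 -c "
from h import *
to(.064,.06,.15)"
```

```text
tgt [0.5837 0.2134 0.15  ] shift mm [  62.8 -130.   153.2] turn [-0.002  0.    -0.   ] at [0.4416 0.3554 0.2128] F [0.7 0.4 0.7] t 2.6667 q [-0.58  0.64 -0.3   1.76  0.26  0.77  0.48]
```

Call:
drive_tool --series "20 -130 153 0 0 0;20 -130 153 0 0 0;20 -130 153 0 0 0;20 -130 153 0 0 0;20 -130 153 0 0 0;63 -130 153 0 0 0;63 -130 153 0 0 0;63 -130 153 0 0 0"

```text
clock: 3.33
tcp_pos: [0.5806, 0.2141, 0.1479]
tcp_rot: [0.063, 1.575, -0.066]
wrist_force: [-0.7, 0.6, 0.5]
width: 0.0004
```

```bash
python3 - <<'E'
from h import *
for c in("top","scene"):
    r=read_camera(c);im=r["pixels"].copy()
    p=proj(r,[sense()["tcp_pos"]])[0];cv2.circle(im,tuple(int(x) for x in p),2,(0,0,255),-1)
    x0,y0=(220,130) if c=="top" else (230,120)
    cv2.imwrite(f"pics/{c}3.png",cv2.resize(im[y0:y0+170,x0:x0+230],None,fx=3.3,fy=3.3))
to(.064,.06,.094)
E
```

```text
tgt [0.5837 0.2134 0.094 ] shift mm [57.  -3.5  1.9] turn [ 0.     0.001 -0.002] at [0.582  0.2169 0.151 ] F [ 0.8  0.4 -0. ] t 3.4333 q [-0.26  0.79 -0.3   1.65  0.31  0.75  0.78]
```

View pics/top3.png

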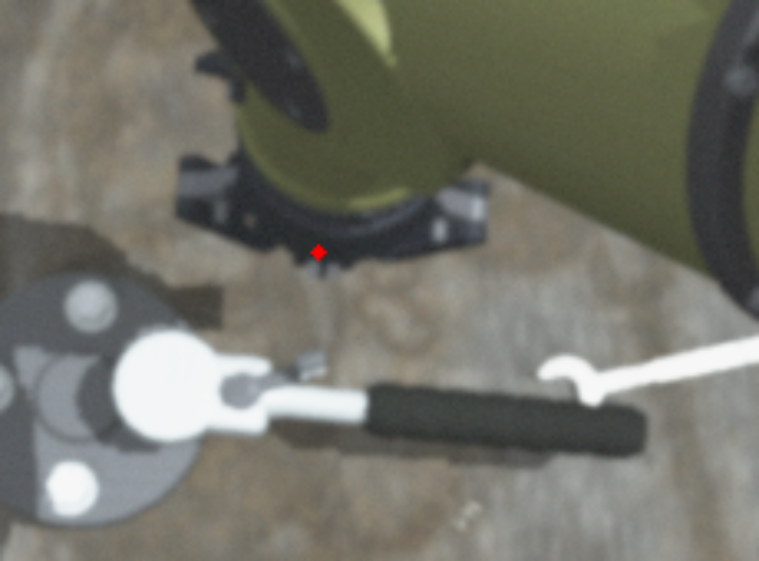

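View pics/scene3.png

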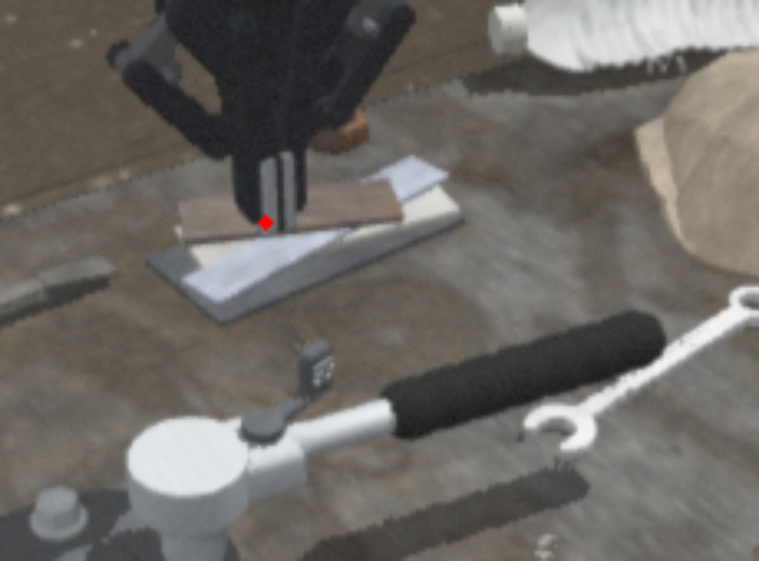

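Call:
drive_tool --series "30 -3 0 0 0 0;57 -3 0 0 0 0;57 -3 0 0 0 0;57 -3 -8 0 0 0;57 -3 -16 0 0 0;57 -3 -22 0 0 0;57 -3 -28 0 0 0;57 -3 -34 0 0 0"

```text
clock: 4.1
tcp_pos: [0.5489, 0.2147, 0.0943]
tcp_rot: [0.065, 1.566, -0.064]
wrist_force: [2.6, -0.5, -0.1]
width: -0.0
```

```bash
python3 - <<'E'
from h import *
to(.064,.0,.094)
E
```

```text
tgt [0.5239 0.2182 0.094 ] shift mm [  0.2   1.5 -25.2] turn [-0.002  0.004 -0.001] at [0.5489 0.2147 0.0943] F [ 2.6 -0.5 -0.1] t 4.1 q [-0.31  0.84 -0.25  1.79  0.36  0.56  0.71]
```

Call:
drive_tool --series "0 1 -4 0 0 0;0 1 -8 0 0 0;0 1 -12 0 0 0;0 1 -15 0 0 0;0 1 -18 0 0 0;0 1 -20 0 0 0;0 1 -22 0 0 0;0 1 -22 0 0 0"

```text
clock: 4.77
tcp_pos: [0.5297, 0.2179, 0.0933]
tcp_rot: [0.067, 1.563, -0.063]
wrist_force: [7.6, -0.3, 0.3]
width: -0.0003
```

```bash
python3 - <<'E'
from h import *
to(.064,.0,.094)
r=read_camera("scene");im=r["pixels"]
x0,y0=(230,120)
cv2.imwrite(f"pics/scene4.png",cv2.resize(im[y0:y0+170,x0:x0+230],None,fx=3.3,fy=3.3))
E
```

```text
tgt [0.5239 0.2182 0.094 ] shift mm [-0.7 -0.1 -5.8] turn [-0.003  0.006 -0.003] at [0.5297 0.2179 0.0933] F [ 7.6 -0.3  0.3] t 4.7667 q [-0.33  0.82 -0.24  1.84  0.36  0.51  0.67]
```

View pics/scene4.png

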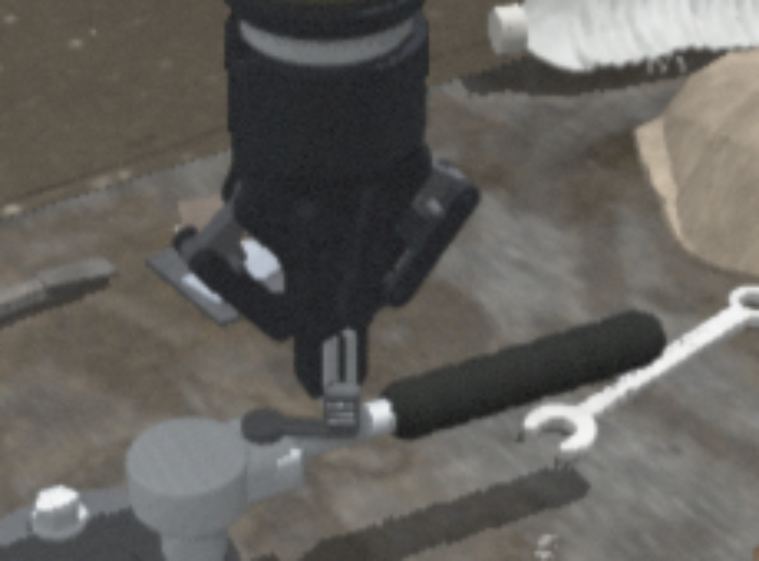

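Call:
drive_tool --series "0 0 -2 0 0 0;0 0 -4 0 0 0;0 0 -4 0 0 0"

```text
clock: 5.07
tcp_pos: [0.5291, 0.2177, 0.0937]
tcp_rot: [0.069, 1.558, -0.064]
wrist_force: [13.8, -1.9, -1.8]
width: -0.0002
```

```bash
python3 - <<'E'
from h import *
to(.064,.0,.094)
E
```

```text
tgt [0.5239 0.2182 0.094 ] shift mm [-0.4  0.1 -5.3] turn [-0.005  0.012 -0.004] at [0.5291 0.2177 0.0937] F [13.8 -1.9 -1.8] t 5.0667 q [-0.34  0.82 -0.23  1.85  0.36  0.5   0.67]
```

Call:
drive_tool --series "0 0 -3 0 0 0;0 0 -4 0 0 0;0 0 -4 0 0 0;0 0 15 0 0 0;-30 0 40 0 0 0;-60 0 60 0 0 0;-60 0 60 0 0 0;-60 0 60 0 0 0"

```text
clock: 5.73
tcp_pos: [0.5828, 0.213, 0.1536]
tcp_rot: [0.066, 1.568, -0.064]
wrist_force: [0.0, 0.5, -0.5]
width: 0.0002
```

```bash
python3 - <<'E'
from h import *
for c in("top","scene"):
    r=read_camera(c);im=r["pixels"].copy()
    x0,y0=(220,130) if c=="top" else (230,120)
    d,n=fr();e=-.524
    p=proj(r,[np.r_[A+.034*d+.033*(d*np.cos(e)+n*np.sin(e)),.111]])[0];cv2.circle(im,tuple(int(x) for x in p),1,(0,0,255),-1)
    cv2.imwrite(f"pics/{c}5.png",cv2.resize(im[y0:y0+170,x0:x0+230],None,fx=3.3,fy=3.3))
look()
to(.165,-.04,.15)
E
```

```text
scene drive_axis 0.97 287 264 [0.5351 0.2836 0.074 ]
scene grip_mid 0.89 387 239 [0.51   0.1347 0.074 ]
scene lever_tab 0.94 338 245 [0.5061 0.2185 0.101 ]
top drive_axis 0.78 270 251 [0.5288 0.2845 0.074 ]
top grip_mid 0.58 373 256 [0.5214 0.1243 0.074 ]
top lever_tab 0.71 310 259 [0.5119 0.2239 0.101 ]
tgt [0.4759 0.1207 0.15  ] shift mm [   2.4 -100.5  -97.7] turn [-0.001 -0.001  0.   ] at [0.5815 0.213  0.1523] F [ 0.3 -0.1 -1.2] t 6.2333 q [-0.26  0.79 -0.3   1.65  0.32  0.75  0.78]
```

View pics/top5.png

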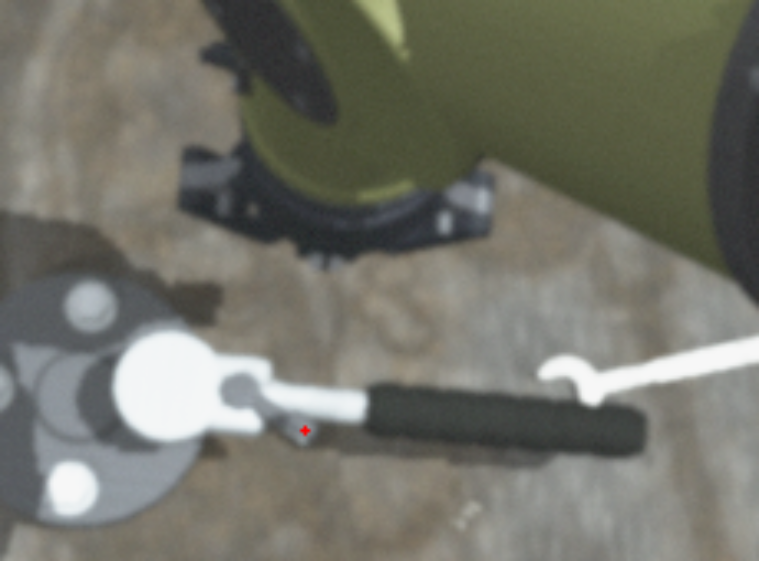

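View pics/scene5.png

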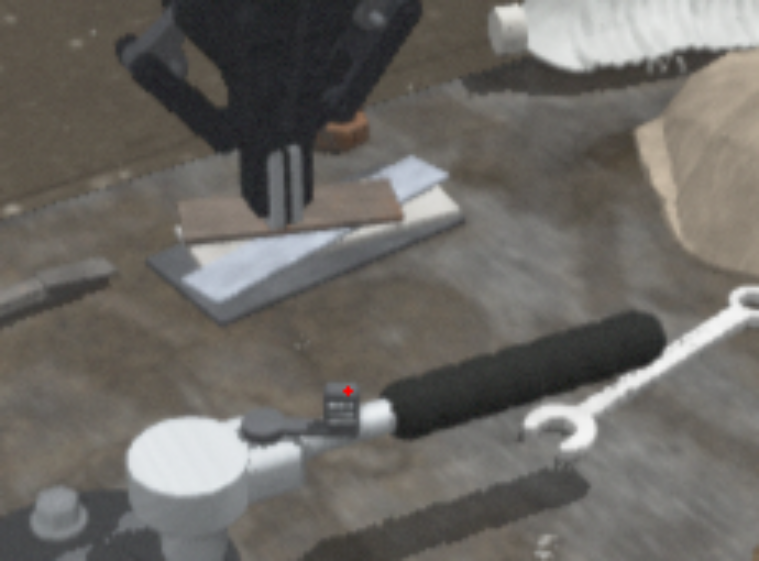

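Call:
drive_tool --series "0 -105 -103 0 0 0;0 -105 -103 0 0 0;0 -105 -103 0 0 0;0 -105 -103 0 0 0;0 -105 -103 0 0 0;35 -105 -103 0 0 0;70 -105 -103 0 0 0;92 -105 -103 0 0 0"

```text
clock: 6.9
tcp_pos: [0.4712, 0.1173, 0.0589]
tcp_rot: [0.065, 1.569, -0.063]
wrist_force: [0.3, -0.1, -0.2]
width: 0.0
```

```bash
python3 - <<'E'
from h import *
to(.165,-.025,.06)
E
```

```text
tgt [0.4909 0.1195 0.06  ] shift mm [-1.1  3.8 19.5] turn [-0.001  0.    -0.001] at [0.4712 0.1173 0.0589] F [ 0.3 -0.1 -0.2] t 6.9 q [-0.25  0.82 -0.14  2.11  0.46  0.24  0.69]
```

```bash
python3 - <<'E'
from h import *
for p in np.arange(0,.45,.06): to(.165,-.025,.06,p)
E
```

```text
tgt [0.4909 0.1195 0.06  ] shift mm [-1.1  3.8 19.5] turn [-0.001  0.    -0.001] at [0.4712 0.1173 0.0589] F [ 0.3 -0.1 -0.2] t 6.9 q [-0.25  0.82 -0.14  2.11  0.46  0.24  0.69]
tgt [0.5007 0.1175 0.06  ] shift mm [-1.1  2.6 29.4] turn [-0.061  0.    -0.001] at [0.4712 0.1173 0.0589] F [ 0.3 -0.1 -0.2] t 6.9 q [-0.25  0.82 -0.14  2.11  0.46  0.24  0.69]
tgt [0.5106 0.1161 0.06  ] shift mm [-1.1  2.  39.4] turn [-0.121  0.    -0.001] at [0.4712 0.1173 0.0589] F [ 0.3 -0.1 -0.2] t 6.9 q [-0.25  0.82 -0.14  2.11  0.46  0.24  0.69]
tgt [0.5206 0.1153 0.06  ] shift mm [-1.1  2.1 49.4] turn [-0.181  0.    -0.001] at [0.4712 0.1173 0.0589] F [ 0.3 -0.1 -0.2] t 6.9 q [-0.25  0.82 -0.14  2.11  0.46  0.24  0.69]
tgt [0.5306 0.1151 0.06  ] shift mm [-1.1  2.7 59.4] turn [-0.241  0.    -0.001] at [0.4712 0.1173 0.0589] F [ 0.3 -0.1 -0.2] t 6.9 q [-0.25  0.82 -0.14  2.11  0.46  0.24  0.69]
tgt [0.5406 0.1155 0.06  ] shift mm [-1.1  3.9 69.3] turn [-0.301  0.001 -0.001] at [0.4712 0.1173 0.0589] F [ 0.3 -0.1 -0.2] t 6.9 q [-0.25  0.82 -0.14  2.11  0.46  0.24  0.69]
tgt [0.5506 0.1165 0.06  ] shift mm [-1.1  5.7 79.2] turn [-0.361  0.001 -0.001] at [0.4712 0.1173 0.0589] F [ 0.3 -0.1 -0.2] t 6.9 q [-0.25  0.82 -0.14  2.11  0.46  0.24  0.69]
tgt [0.5605 0.1181 0.06  ] shift mm [-1.1  8.1 88.9] turn [-0.421  0.001 -0.001] at [0.4712 0.1173 0.0589] F [ 0.3 -0.1 -0.2] t 6.9 q [-0.25  0.82 -0.14  2.11  0.46  0.24  0.69]
```

Call:
drive_tool --series "0 4 10 0 0 0;0 4 18 0 0 0;0 3 26 -0.04 0 0;0 2 33 -0.08 0 0;0 2 39 -0.12 0 0;0 2 46 -0.16 0 0;0 2 53 -0.2 0 0;0 3 59 -0.24 0 0"

```text
clock: 7.57
tcp_pos: [0.5308, 0.1142, 0.0613]
tcp_rot: [-0.125, 1.567, 0.124]
wrist_force: [-2.9, -2.0, 0.9]
width: -0.0002
```

```bash
python3 - <<'E'
from h import *
for p in np.arange(.24,.721,.06): to(.165,-.025,.06,p)
r=read_camera("scene");im=r["pixels"]
x0,y0=(230,120)
cv2.imwrite(f"pics/scene6.png",cv2.resize(im[y0:y0+170,x0:x0+230],None,fx=3.3,fy=3.3))
E
```

```text
tgt [0.5306 0.1151 0.06  ] shift mm [ 1.3  1.  -0.1] turn [-0.001  0.001  0.001] at [0.5308 0.1142 0.0613] F [-2.9 -2.   0.9] t 7.5667 q [-0.13  0.86 -0.28  1.93  0.54  0.42  0.92]
tgt [0.5406 0.1155 0.06  ] shift mm [ 1.3 -0.2  9.9] turn [-0.061  0.001  0.001] at [0.5308 0.1142 0.0613] F [-2.9 -2.   0.9] t 7.5667 q [-0.13  0.86 -0.28  1.93  0.54  0.42  0.92]
tgt [0.5506 0.1165 0.06  ] shift mm [ 1.3 -0.8 19.9] turn [-0.121  0.001  0.001] at [0.5308 0.1142 0.0613] F [-2.9 -2.   0.9] t 7.5667 q [-0.13  0.86 -0.28  1.93  0.54  0.42  0.92]
tgt [0.5605 0.1181 0.06  ] shift mm [ 1.3 -0.8 29.9] turn [-0.181  0.     0.001] at [0.5308 0.1142 0.0613] F [-2.9 -2.   0.9] t 7.5667 q [-0.13  0.86 -0.28  1.93  0.54  0.42  0.92]
tgt [0.5702 0.1203 0.06  ] shift mm [ 1.3 -0.2 39.9] turn [-0.241  0.     0.001] at [0.5308 0.1142 0.0613] F [-2.9 -2.   0.9] t 7.5667 q [-0.13  0.86 -0.28  1.93  0.54  0.42  0.92]
tgt [0.5799 0.1231 0.06  ] shift mm [ 1.3  1.  49.8] turn [-0.301  0.     0.001] at [0.5308 0.1142 0.0613] F [-2.9 -2.   0.9] t 7.5667 q [-0.13  0.86 -0.28  1.93  0.54  0.42  0.92]
tgt [0.5893 0.1264 0.06  ] shift mm [ 1.3  2.8 59.7] turn [-0.361  0.     0.001] at [0.5308 0.1142 0.0613] F [-2.9 -2.   0.9] t 7.5667 q [-0.13  0.86 -0.28  1.93  0.54  0.42  0.92]
tgt [0.5985 0.1303 0.06  ] shift mm [ 1.4  5.2 69.4] turn [-0.421  0.     0.001] at [0.5308 0.1142 0.0613] F [-2.9 -2.   0.9] t 7.5667 q [-0.13  0.86 -0.28  1.93  0.54  0.42  0.92]
tgt [0.6075 0.1347 0.06  ] shift mm [ 1.4  8.1 78.9] turn [-0.481  0.     0.001] at [0.5308 0.1142 0.0613] F [-2.9 -2.   0.9] t 7.5667 q [-0.13  0.86 -0.28  1.93  0.54  0.42  0.92]
```

View pics/scene6.png

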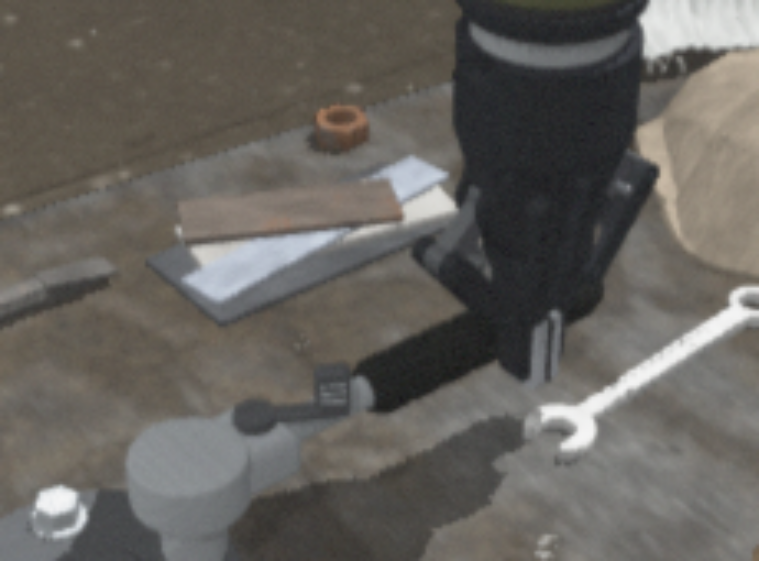

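Handle is moving and the lever stays on its loosen side. Continue the arc.

Call:
drive_tool --series "1 0 10 -0.06 0 0;1 -1 20 -0.12 0 0;1 -1 30 -0.18 0 0;1 0 40 -0.24 0 0;1 1 50 -0.3 0 0;1 3 60 -0.36 0 0;1 5 69 -0.42 0 0;1 8 79 -0.48 0 0"

```text
clock: 8.28
tcp_pos: [0.6063, 0.1319, 0.0599]
tcp_rot: [-0.503, 1.516, 0.496]
wrist_force: [-2.3, -4.6, 1.7]
width: 0.0
```

```bash
python3 - <<'E'
from h import *
for p in np.arange(.72,.961,.06): to(.165,-.025,.06,p)
look((("grip_mid",.074),("lever_tab",.101)))
E
```

```text
tgt [0.6075 0.1347 0.06  ] shift mm [-0.1  1.5  2.6] turn [-0.002 -0.005  0.003] at [0.6063 0.1319 0.0599] F [-2.3 -4.6  1.7] t 8.2833 q [-0.04  0.95 -0.47  1.69  0.64  0.67  1.36]
tgt [0.6162 0.1397 0.06  ] shift mm [-0.2  0.4 12.6] turn [-0.062 -0.005  0.003] at [0.6063 0.1319 0.0599] F [-2.3 -4.6  1.7] t 8.2833 q [-0.04  0.95 -0.47  1.69  0.64  0.67  1.36]
tgt [0.6246 0.1452 0.06  ] shift mm [-0.2 -0.2 22.6] turn [-0.122 -0.005  0.002] at [0.6063 0.1319 0.0599] F [-2.3 -4.6  1.7] t 8.2833 q [-0.04  0.95 -0.47  1.69  0.64  0.67  1.36]
tgt [0.6326 0.1512 0.06  ] shift mm [-0.2 -0.2 32.6] turn [-0.182 -0.005  0.002] at [0.6063 0.1319 0.0599] F [-2.3 -4.6  1.7] t 8.2833 q [-0.04  0.95 -0.47  1.69  0.64  0.67  1.36]
tgt [0.6402 0.1576 0.06  ] shift mm [-0.3  0.4 42.6] turn [-0.242 -0.005  0.002] at [0.6063 0.1319 0.0599] F [-2.3 -4.6  1.7] t 8.2833 q [-0.04  0.95 -0.47  1.69  0.64  0.67  1.36]
scene grip_mid 0.88 340 206 [0.6149 0.1492 0.074 ]
scene lever_tab 0.85 325 227 [0.5497 0.2144 0.101 ]
top grip_mid 0.82 353 192 [0.6241 0.1535 0.074 ]
top lever_tab 0.57 310 232 [0.553  0.2232 0.101 ]
```

Call:
drive_tool --series "0 1 8 -0.04 0 0;0 0 16 -0.08 0 0;0 0 24 -0.12 0 0;0 0 31 -0.16 0 0;0 0 35 -0.18 0 0;0 0 35 -0.18 0 0;0 0 35 -0.18 0 0"

```text
clock: 9.17
tcp_pos: [0.6345, 0.1557, 0.0596]
tcp_rot: [-0.639, 1.475, 0.638]
wrist_force: [-0.9, -3.2, -0.4]
width: -0.0001
```

```bash
python3 - <<'E'
from h import *
to(.165,-.025,.06,.9)
for c in("top","scene"):
    r=read_camera(c);im=r["pixels"]
    x0,y0=(220,110) if c=="top" else (200,110)
    cv2.imwrite(f"pics/{c}7.png",cv2.resize(im[y0:y0+180,x0:x0+240],None,fx=3.3,fy=3.3))
look((("grip_mid",.074),("lever_tab",.101)))
E
```

```text
tgt [0.6326 0.1512 0.06  ] shift mm [-0.4 -1.6 -4.6] turn [-0.003 -0.     0.   ] at [0.6345 0.1557 0.0596] F [-0.9 -3.2 -0.4] t 9.1667 q [-0.04  0.99 -0.53  1.58  0.67  0.76  1.52]
scene grip_mid 0.68 316 205 [0.6378 0.1807 0.074 ]
scene lever_tab 0.8 313 224 [0.5643 0.2248 0.101 ]
top grip_mid 0.92 337 178 [0.6485 0.1791 0.074 ]
top lever_tab 0.53 305 223 [0.568  0.2311 0.101 ]
```

View pics/top7.png

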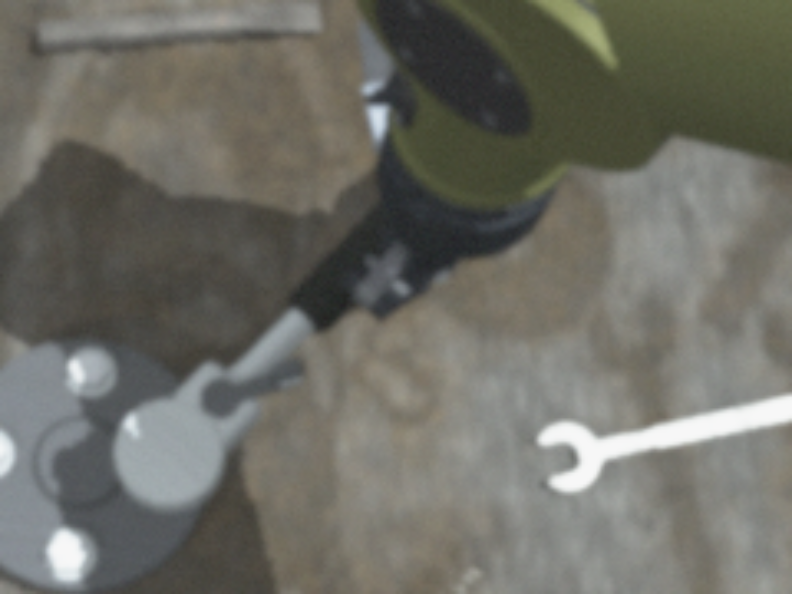

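View pics/scene7.png

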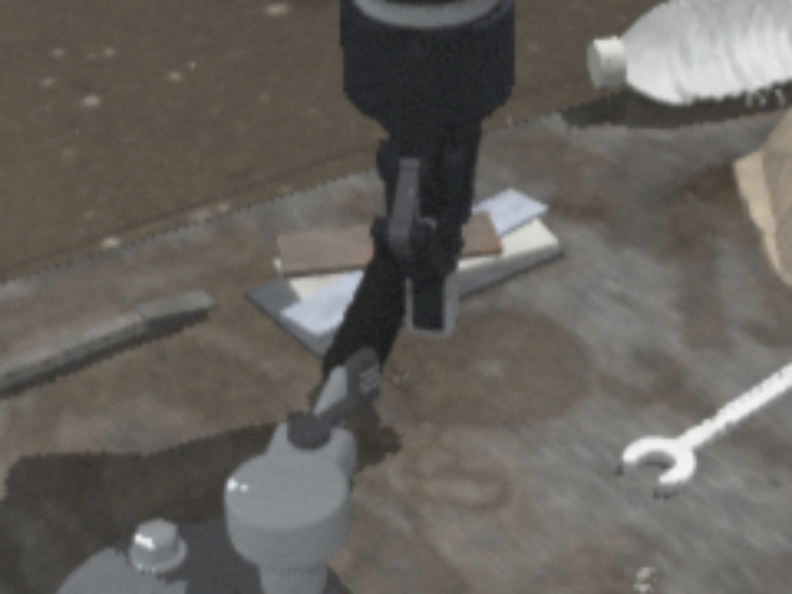

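Call:
drive_tool --series "0 0 -10 0 0 0;0 0 -30 0 0 0;0 -5 -45 0 0 0;-35 -10 -50 0 0 0;-70 -15 -55 0 0 0;-110 -20 -60 0 0 0;-140 -40 -80 0 0 0;-140 -60 -100 0 0 0"

```text
clock: 10.23
tcp_pos: [0.6149, 0.0479, 0.2077]
tcp_rot: [-0.64, 1.455, 0.643]
wrist_force: [0.7, -0.2, -0.6]
width: -0.0
```

Call:
drive_tool --series "0 -30 -30 0 0 0;0 -60 -60 0 0 0;0 -60 -60 0 0 0;0 -60 -60 0 0 0"

```text
clock: 10.57
tcp_pos: [0.6139, -0.0455, 0.1998]
tcp_rot: [-0.635, 1.474, 0.634]
wrist_force: [-0.3, 1.1, -0.3]
width: -0.0001
```

```bash
python3 - <<'E'
from h import *
for c in("top","scene"):
    r=read_camera(c);im=r["pixels"].copy()
    x0,y0=(220,110) if c=="top" else (200,110)
    d,n=fr(.91)
    for e in(-.524,.524):
        p=proj(r,[np.r_[A+.034*d+.033*(d*np.cos(e)+n*np.sin(e)),.111]])[0];cv2.circle(im,tuple(int(x) for x in p),1,(0,0,255),-1)
    for q in (.092,.226):
        p=proj(r,[np.r_[A+q*d,.074]])[0];cv2.circle(im,tuple(int(x) for x in p),1,(0,255,255),-1)
    cv2.imwrite(f"pics/{c}8.png",cv2.resize(im[y0:y0+180,x0:x0+240],None,fx=3.3,fy=3.3))
look((("grip_mid",.074),("lever_tab",.101)))
s=sense();print(s["tcp_pos"],s["wrist_force"],s["clock"])
E
```

```text
scene grip_mid 0.8 325 206 [0.6295 0.1682 0.074 ]
scene lever_tab 0.83 319 228 [0.5535 0.222  0.101 ]
top grip_mid 0.87 345 184 [0.6385 0.1667 0.074 ]
top lever_tab 0.63 309 224 [0.5652 0.2251 0.101 ]
[ 0.61303356 -0.04122245  0.19974601] [-0.39321975  0.07063882 -0.13300587] 10.9667
```

View pics/top8.png

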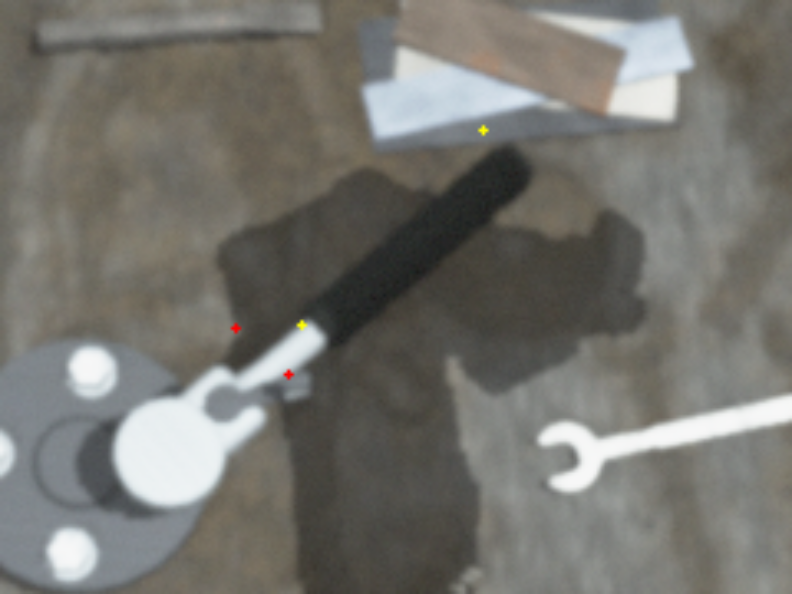

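View pics/scene8.png

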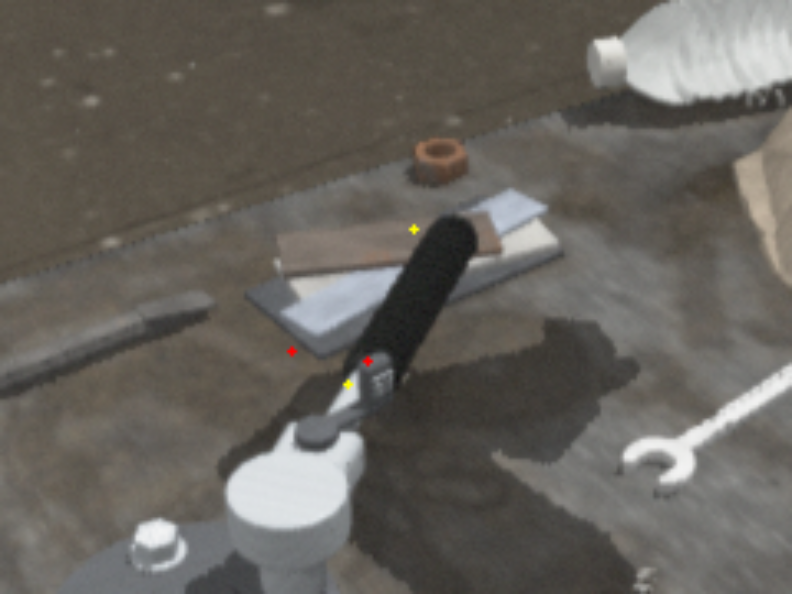

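```bash
cat >> h.py <<'E'
def hang():
    for c in("top","scene"):
        r=read_camera(c);im=r["pixels"];best=[]
        g=im.max(2).astype(float)
        for p in np.arange(.6,1.1,.01):
            d,n=fr(p);q=[np.r_[A+a*d,.074] for a in np.arange(.1,.22,.004)]
            # dark inside, brighter at offsets
            f=lambda o:cv2.remap(g.astype(np.float32),*[x.reshape(1,-1).astype(np.float32) for x in proj(r,[np.r_[x[:2]+o*n,.074] for x in q]).T],cv2.INTER_LINEAR).mean()
            best.append((np.mean([f(o) for o in(-.008,-.004,0,.004,.008)]),p))
        b=sorted(best)[:5];print(c,[(round(x),round(y,2)) for x,y in b])
    look((("grip_mid",.074),))
E
python3 - <<'E'
from h import *
hang()
to(.165,-.055,.15,.8)
E
```

```text
top [(41, np.float64(0.81)), (41, np.float64(0.82)), (42, np.float64(0.8)), (42, np.float64(0.83)), (43, np.float64(0.84))]
scene [(43, np.float64(0.81)), (43, np.float64(0.8)), (44, np.float64(0.82)), (45, np.float64(0.83)), (46, np.float64(0.84))]
scene grip_mid 0.97 325 208 [0.6247 0.1713 0.074 ]
top grip_mid 0.96 344 183 [0.6391 0.1672 0.074 ]
tgt [0.5964 0.1217 0.15  ] shift mm [ 49.6 124.3 108.7] turn [ 0.098  0.    -0.   ] at [ 0.6129 -0.0427  0.1996] F [ 0.5  0.7 -0.9] t 11.2667 q [ 0.35  0.78 -0.66  1.62  0.56  0.94  1.88]
```

Call:
drive_tool --series "0 60 50 0.05 0 0;0 100 85 0.1 0 0;0 124 105 0.1 0 0;40 124 105 0.1 0 0;80 124 105 0.1 0 0;120 124 105 0.1 0 0;139 124 105 0.1 0 0;139 124 105 0.1 0 0"

```text
clock: 11.93
tcp_pos: [0.5901, 0.1174, 0.0553]
tcp_rot: [-0.564, 1.507, 0.564]
wrist_force: [-0.8, -0.5, -0.6]
width: -0.0004
```

```bash
python3 - <<'E'
from h import *
hang()
for p in(.8,.84,.88,.92,.94):to(.165,-.024,.06,p)
E
```

```text
top [(52, np.float64(0.81)), (52, np.float64(0.82)), (52, np.float64(0.83)), (52, np.float64(0.8)), (53, np.float64(0.84))]
scene [(45, np.float64(0.8)), (46, np.float64(0.81)), (47, np.float64(0.82)), (48, np.float64(0.83)), (48, np.float64(0.84))]
scene grip_mid 0.85 326 207 [0.6257 0.1682 0.074 ]
top grip_mid 0.92 345 184 [0.6378 0.1656 0.074 ]
tgt [0.6198 0.1421 0.06  ] shift mm [ 3.1  1.7 33.2] turn [-0.003  0.004  0.002] at [0.5958 0.1191 0.063 ] F [-0.4  0.   0.6] t 12.2333 q [-0.    0.94 -0.49  1.73  0.68  0.65  1.41]
tgt [0.6253 0.1459 0.06  ] shift mm [ 3.1  0.9 39.8] turn [-0.043  0.004  0.002] at [0.5958 0.1191 0.063 ] F [-0.4  0.   0.6] t 12.2333 q [-0.    0.94 -0.49  1.73  0.68  0.65  1.41]
tgt [0.6306 0.1498 0.06  ] shift mm [ 3.2  0.3 46.4] turn [-0.083  0.004  0.002] at [0.5958 0.1191 0.063 ] F [-0.4  0.   0.6] t 12.2333 q [-0.    0.94 -0.49  1.73  0.68  0.65  1.41]
tgt [0.6358 0.154  0.06  ] shift mm [ 3.2  0.  53.1] turn [-0.123  0.004  0.002] at [0.5958 0.1191 0.063 ] F [-0.4  0.   0.6] t 12.2333 q [-0.    0.94 -0.49  1.73  0.68  0.65  1.41]
tgt [0.6384 0.1562 0.06  ] shift mm [ 3.2 -0.  56.4] turn [-0.143  0.004  0.002] at [0.5958 0.1191 0.063 ] F [-0.4  0.   0.6] t 12.2333 q [-0.    0.94 -0.49  1.73  0.68  0.65  1.41]
```

Call:
drive_tool --series "3 1 15 0 0 0;3 1 28 0 0 0;3 1 36 -0.02 0 0;3 1 42 -0.05 0 0;3 0 48 -0.09 0 0;3 0 52 -0.12 0 0;3 0 54 -0.13 0 0;3 0 54 -0.13 0 0"

```text
clock: 12.9
tcp_pos: [0.635, 0.1532, 0.0584]
tcp_rot: [-0.663, 1.468, 0.661]
wrist_force: [-0.6, -2.6, 1.3]
width: -0.0
```

```bash
python3 - <<'E'
from h import *
hang()
for p in(.92,):to(.165,-.024,.06,p)
E
```

```text
top [(55, np.float64(0.93)), (55, np.float64(0.92)), (55, np.float64(0.94)), (55, np.float64(0.95)), (56, np.float64(0.91))]
scene [(46, np.float64(0.92)), (46, np.float64(0.93)), (46, np.float64(0.91)), (46, np.float64(0.9)), (46, np.float64(0.89))]
scene grip_mid 0.61 317 203 [0.6425 0.1762 0.074 ]
top grip_mid 0.97 342 177 [0.6496 0.171  0.074 ]
tgt [0.6358 0.154  0.06  ] shift mm [-2.2 -0.5  1.1] turn [ 0.008 -0.001  0.001] at [0.6347 0.1535 0.0578] F [-2.1 -1.9  1.4] t 13.2 q [-0.03  1.   -0.54  1.58  0.68  0.76  1.55]
```

Call:
drive_tool --series "0 0 -2 0 0 0;0 0 -5 0 0 0;0 0 -9 0 0 0;0 0 -14 0 0 0;0 0 -20 0 0 0"

```text
clock: 13.62
tcp_pos: [0.6215, 0.14, 0.0578]
tcp_rot: [-0.662, 1.466, 0.664]
wrist_force: [0.2, -0.4, 0.2]
width: -0.0
```

```bash
python3 - <<'E'
from h import *
hang()
for p in(.92,):to(.165,-.024,.06,p)
E
```

```text
top [(53, np.float64(0.83)), (53, np.float64(0.82)), (53, np.float64(0.84)), (53, np.float64(0.81)), (54, np.float64(0.85))]
scene [(42, np.float64(0.82)), (43, np.float64(0.81)), (43, np.float64(0.83)), (43, np.float64(0.84)), (44, np.float64(0.85))]
scene grip_mid 0.96 326 205 [0.6291 0.1665 0.074 ]
top grip_mid 0.75 345 183 [0.6388 0.1667 0.074 ]
tgt [0.6358 0.154  0.06  ] shift mm [-2.2 -1.  20. ] turn [ 0.008  0.001 -0.   ] at [0.6219 0.1397 0.0578] F [0.7 0.4 1. ] t 13.9167 q [-0.01  0.98 -0.54  1.63  0.69  0.73  1.54]
```

Call:
drive_tool --series "-2 0 6 0 0 0;-2 0 12 0 0 0;-2 0 17 0 0 0;-2 0 21 -0.02 0 0;-2 0 25 -0.04 0 0;-2 0 29 -0.05 0 0;-2 0 31 -0.05 0 0;-2 0 31 -0.05 0 0"

```text
clock: 14.58
tcp_pos: [0.6425, 0.1616, 0.0594]
tcp_rot: [-0.702, 1.455, 0.7]
wrist_force: [-0.4, -4.6, 0.8]
width: 0.0001
```

```bash
python3 - <<'E'
from h import *
hang()
for p in(.98,):to(.165,-.024,.06,p)
E
```

```text
top [(55, np.float64(1.0)), (55, np.float64(1.01)), (55, np.float64(0.99)), (56, np.float64(1.02)), (56, np.float64(0.98))]
scene [(45, np.float64(0.98)), (46, np.float64(0.99)), (46, np.float64(1.0)), (46, np.float64(0.97)), (47, np.float64(0.96))]
scene grip_mid 0.96 308 204 [0.6475 0.1887 0.074 ]
top grip_mid 0.65 335 173 [0.6562 0.1822 0.074 ]
tgt [0.6433 0.1606 0.06  ] shift mm [-0.5 -2.  -0.3] turn [-0.002 -0.     0.   ] at [0.642  0.1621 0.0595] F [-0.6 -3.8 -1.1] t 14.8833 q [-0.03  1.01 -0.56  1.55  0.68  0.79  1.59]
```

Call:
drive_tool --series "0 0 -2 0 0 0;0 0 -5 0 0 0;0 0 -9 0 0 0;0 0 -14 0 0 0;0 0 -22 0 0 0;0 0 -30 0 0 0;0 0 -30 0 0 0"

```text
clock: 15.47
tcp_pos: [0.6223, 0.137, 0.0596]
tcp_rot: [-0.701, 1.457, 0.7]
wrist_force: [0.5, -1.2, 0.2]
width: -0.0001
```

```bash
python3 - <<'E'
from h import *
hang()
for p in(.98,):to(.165,-.024,.06,p)
E
```

```text
top [(51, np.float64(0.9)), (51, np.float64(0.89)), (51, np.float64(0.88)), (51, np.float64(0.91)), (52, np.float64(0.92))]
scene [(42, np.float64(0.88)), (43, np.float64(0.87)), (43, np.float64(0.89)), (44, np.float64(0.9)), (45, np.float64(0.91))]
scene grip_mid 0.72 319 204 [0.639  0.1733 0.074 ]
scene grip_mid 0.54 288 267 [0.5287 0.2845 0.074 ]
top grip_mid 0.63 340 178 [0.6486 0.1749 0.074 ]
tgt [0.6433 0.1606 0.06  ] shift mm [-0.2 -2.3 28.7] turn [-0.001  0.001 -0.   ] at [0.6237 0.1396 0.0598] F [ 0.6  0.3 -0.5] t 15.7667 q [-0.    0.98 -0.55  1.63  0.7   0.74  1.58]
```

Handle now rests at ≈0.885 rad (51°). Retreat.

Call:
drive_tool --series "0 0 -15 0 0 0;-35 0 -20 0 0 0;-70 0 -25 0 0 0;-110 -10 -40 0 0 0;-140 -30 -70 0 0 0;-140 -60 -100 0 0 0;-140 -80 -120 0 0 0;-140 -80 -120 0 0 0"

```text
clock: 16.43
tcp_pos: [0.6125, -0.0162, 0.1996]
tcp_rot: [-0.698, 1.461, 0.685]
wrist_force: [0.2, -1.7, 0.1]
width: -0.0002
```

```bash
python3 - <<'E'
from h import *
hang()
for c in("top","scene"):
    r=read_camera(c);im=r["pixels"].copy()
    x0,y0=(220,110) if c=="top" else (200,110)
    d,n=fr(.885)
    for e in(-.524,.524):
        p=proj(r,[np.r_[A+.034*d+.033*(d*np.cos(e)+n*np.sin(e)),.111]])[0];cv2.circle(im,tuple(int(x) for x in p),1,(0,0,255),-1)
    cv2.imwrite(f"pics/{c}9.png",cv2.resize(im[y0:y0+180,x0:x0+240],None,fx=3.3,fy=3.3))
s=sense();print(s["tcp_pos"],s["wrist_force"],s["clock"],abs(s["joint_vel"]).max())
E
```

```text
top [(43, np.float64(0.88)), (44, np.float64(0.89)), (44, np.float64(0.87)), (44, np.float64(0.9)), (46, np.float64(0.91))]
scene [(44, np.float64(0.88)), (45, np.float64(0.89)), (45, np.float64(0.87)), (46, np.float64(0.9)), (46, np.float64(0.91))]
scene grip_mid 0.68 318 205 [0.637  0.1769 0.074 ]
top grip_mid 0.69 342 180 [0.6444 0.1708 0.074 ]
[ 0.61106928 -0.00293421  0.19958822] [0.02362353 0.00734671 0.48996473] 16.8333 0.009562638375061133
```

View pics/top9.png

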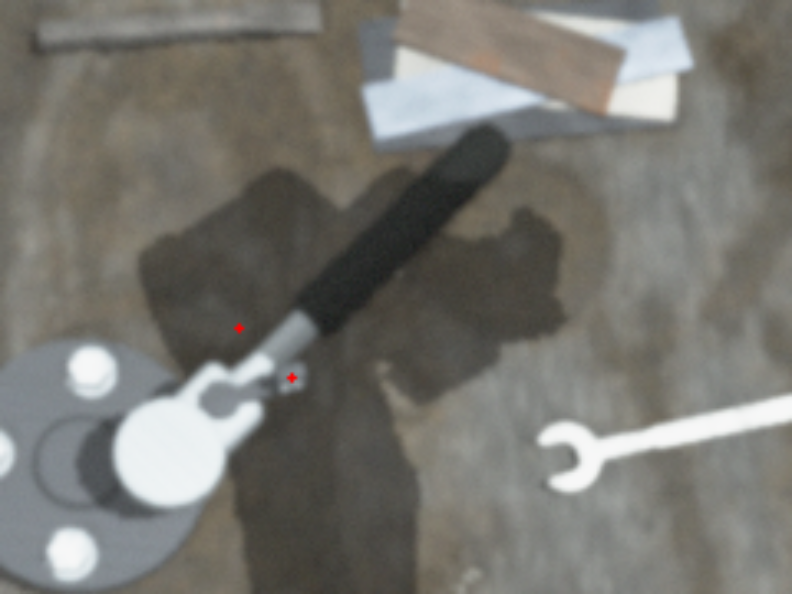

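View pics/scene9.png

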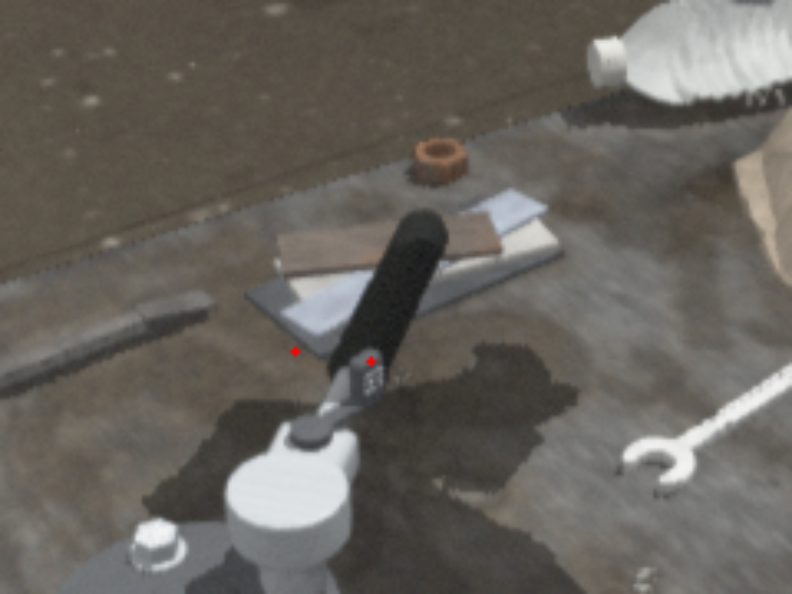

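The handle rests at about 0.88 rad. The lever tab, at (290,378) in the top crop, sits on its loosen-side marker, and the arm is clear of everything. I'm handing the job in.

```bash
python3 -c "
from cell import *
print(finish_job())"
```

```text
the job is handed in; nothing more can be done
None
```

I flipped the direction lever to its loosen side, then swung the handle counter-clockwise. It now rests about 50° from where it started. I handed the job in at about 17 s, with no force-limit problem in any reading.

- **Lever:** I pushed the tab over with the closed fingers until the force climbed to about 14 N with almost no further movement. In both cameras the tab matched the loosen-stop position, before the swing and at the end.
- **Handle:** Both cameras put its final angle at about 0.88 rad (50 to 51°). After the last retreat the gripper was clear and the wrist force was near zero.
- **Disagreement:** The handle sprang back about 0.09 rad each time I let go. The first push reached 0.91 rad but left it at 0.81 rad (47°). I pushed it again to 0.92 rad, and then to about 0.99 rad, so that it would come to rest near 50°.
- **Not checked:** The bolt is hidden under the head, so I could not see how far it turned. From the handle angle and the 0.15 rad of slack, I estimate 0.73 to 0.84 rad.

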